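# Bolt the transport case shut

### The arm

A 6-joint arm with a two-finger parallel gripper is mounted at the origin on the work surface. World frame = base frame: x ahead of the robot, y to its left, z up, the work surface at z = 0. Lengths are in m, angles in degrees, forces in N, time in s.
With the tool pointing down it reaches from about 0.375 to 0.75 m from the base axis. Payload 9 kg.
Tool frame: the origin (TCP) lies between the finger pads; the fingertips stand 25 mm ahead of it and the grasp point (between the pads) lies 6 mm ahead of it; z points along the fingers, y is the line along which they close (so a half turn about z gives the same grasp; the last joint's range is limited). The gripper opens to 85 mm and grips with 20 to 120 N. Pads are 22 mm wide; open, the fingers measure 114 mm over their backs; the gripper's body (76 mm by 85 mm) begins 54 mm behind the grasp point. The pads swing forward as they close: fully open they stand 13 mm farther back than shut.
Start: joints at [60.407, 5.964, 5.575, 89.605, 0, 77.527], TCP at [0.177, 0.573, 0.256] pointing down, gripper open.
Joint ranges: [-171.21, 171.21], [-48.23, 106.86], [-62.78, 66.21], [-105.2, 120.99], [-86.42, 89.51], [-180, 180]. Speed limits (degrees/s): [127.2, 127.2, 147.25, 180, 180, 180].

### API

Orientations are given as [roll, pitch, yaw] about the fixed x, y, z axes, in that order (R = Rz(yaw) Ry(pitch) Rx(roll)).
In Python, from plant import * gives the robot as it stands.
- The arm moves only by the tool jog_arm, never from a script. Its argument "increments" is one flat list of numbers, 6 for each row, row after row: the shift along the tool's x, y, z normalised to -1 to 1, where 1 is 0.04 m, then the turn, a rotation vector about the tool's x, y, z normalised to -1 to 1, where 1 is 60 degrees. In form: [x, y, z, ax, ay, az, x, y, z, ax, ay, az, ...]. A call has 1 to 8 rows; each row shifts and turns the commanded pose from where the row before left it, along the tool's axes as they then stand; what a row does not reach is not made up. A row lasts 1/12 s, in which the tool goes at most 41.7 mm and 7.16 degrees, less where a joint would pass 70% of its speed; a pose out of reach is approached as far as the arm can. A call with a number of a shift or a turn outside -1 to 1 is refused whole. A call with a gripper value outside its range is refused whole. "claw" is the finger opening in mm, from 0 to 85.4, set as the call begins (left out, the last holds). The fingers move at their own pace and stop on an object; "force" is the grip in N (left out, the last holds). Time passes only in rows, so rows that do not move let the fingers close. It gives the time, the measured TCP pose, the force, the opening and the grip force at its end, in the units of the state.
- read_state(): the state, without advancing time (a new reading comes with each control period).
- camera(name): name is "side" or "top"; returns a dict with "image" (420x560x3 uint8, blue, green, red), "K" (3x3 intrinsics, pixels), "R" (3x3) and "t" (3): a world point X has camera coordinates R X + t. Camera axes: x right, y down, z forward; pixel columns grow to the right and rows downward; lengths in m; the calibration is good to about 2 mm. A picture is of the moment at which its call begins. There is no depth.
- hand_in(): hands the job in; it is judged then, once.
Trained networks look in a picture, given as the dict that the camera call returned (one of the last four; its "shot" number tells which), for a name from the list of things; names that differ only in an ending like _2 or _b are one class to them, and where a whole thing is asked for, a point or a joint stands for the part that bears it (a point fixed in the world has none). Each returns a list of dicts, best first, with "p" (0 to 1); they miss things now and then, are a little off and sometimes report something else, mostly with a low value. They report only what shows in the picture. A call takes as long as a camera call.
- recognise(picture, target): "position" ([column, row] in pixels, amid what is visible of it).
- mark_of(picture, target): "position" ([column, row] in pixels: a listed point, or the origin of a listed thing).
The state is a dict: "time_s": time; "joint_positions": joint angles; "qvel": joint speeds; "joint_efforts": joint torques, N m; "tcp_pos": TCP position; "tool_rot": TCP orientation; "force": force on the tool from outside, world axes, zero at the start; "moment": the same for the moment, N m; "finger_gap": opening from 0.0 (shut) to 1.0 (fully open); "gripper_force": force on a finger pad.
Only numpy, scipy, OpenCV 4.12 (cv2) and the standard library are available. Lean on these libraries where they do the work, as an engineer would, in place of code of your own. Each camera call takes 0.05 s, during which the arm holds its last target. There are 200 camera calls.

### The job

Lock the aluminium transport case for travel with the slide bolt on its lid: press the bolt's thumb pad down so that the bar tips and its nose lifts over the detent hump, push the bolt along to its end stop in the keeper, and let the nose drop so that the bar lies flat again. Then let go, and leave the other things on the bench where they are.

Things in the scene. Friction and masses are not known exactly. Their poses are not given: they have to be found in the camera images.
- case: Grey aluminium transport case, fixed, 200 (x) x 300 (y) x 110 mm high. Origin: centre of its underside, z up. Along the middle of its lid (x = 0) lies a slide bolt that travels towards the case's +y into a keeper across the lid's seam. It runs on a dark base plate, top 114 mm above the bench, between guide rails 8 mm high at x = +-29 mm.
- detent (a point): Centre of the top of the fixed detent hump on the base plate: a steel block 32 mm wide (x), 32 mm long (y), 9 mm high with upright faces; 123 mm above the bench. The bolt's bar lies over it.
- keeper (a point): Foot of the keeper, on its plate 114 mm above the bench: an open-topped fork of two cheeks, 34 mm long (y), 24 mm high, 32 mm apart; an end stop 26 mm high closes it, 18 to 25 mm from this point towards +y.
- bolt (a joint): Travel of the slide bolt to the case's +y, in m: 0 drawn back (starts at 0 to 0.008), 0.060 home against its stop. Sliding takes about 4 N. A tooth under the bar stands behind the hump: with the bar flat the bolt stops at about 0.010; with the bar tipped it passes; above about 0.053 the tooth drops behind the hump. Released on the way, the tooth rests on the hump.
- rocker (a joint): Tip of the bolt's bar on its carriage, in rad: 0 flat, nose down; grows as the thumb pad is pressed down and the nose rises, to a stop at 0.22 (pad centre about 13 mm down). The tooth clears the hump above about 0.13 (pad centre 8 mm down). A spring brings it back: about 3 N on the pad starts it, 6 N holds it fully tipped.
- thumb_pad (a point): Centre of the top of the ribbed steel thumb pad at the bolt's tail; moves and tips with the bar, y axis towards the nose. Pad 44 (x) x 46 mm (y), top 144 mm above the bench with the bar flat. At its +y edge, 22.5 mm from this point, an upright fence as wide as the pad rises 16 mm: a fingertip on the pad pushes the bolt against it. Pivot: 62.5 mm towards +y, 12 mm lower.
- nose (a point): Tip of the steel bar (24 mm wide, 8 mm thick) at the keeper end, 162.5 mm from the pad's centre along the bar.
- frame: Bystander: black carbon drone frame, X of four arms, about 165 x 165 x 40 mm, on the bench beside the case. Origin at its underside's centre.
- antenna: Bystander: white plastic antenna tube, 20 mm thick and 168 mm long along its x, with square end caps of 26 mm, lying on the bench. Origin at its underside's centre.
- heatsink: Bystander: copper heat sink with fins, 70 x 60 x 32 mm. Origin at its underside's centre.
- battery_pad: Bystander: yellow rubber battery pad, 70 x 120 x 10 mm. Origin at its underside's centre.

How it is judged:
By the outcome, as a careful person would: the job done as asked, in the order asked, and still so for the second after the job is handed in, with the robot touching nothing.
It also fails if it takes over 32 s, if anything falls off the work surface, if the arm or the gripper's body presses on something with over 40 N, if the wrist force passes 120 N, or if a joint passes its speed limit or range.

## Working session

There is one attempt and no reset: what is moved stays moved. The work goes in short steps, Python scripts to look and compute and a tool call to move; the robot and the scene stay as the last step left them, time stands still between calls to the robot, and variables do not carry over. Pictures are saved under pics/ and viewed, at most 10 in all, crops included, and the job is handed in when it is done.

Besides the shell and the picture viewer there is one more tool, called as name(argument=value, ...) on one line, values as JSON. jog_arm: Moves the arm, as the interface text tells. Scaled input: -1 to 1 covers 0.04 m each way for a shift and 60 degrees each way for a turn. Its arguments: {"type":"object","properties":{"increments":{"type":"array","items":{"type":"number","minimum":-1,"maximum":1}},"claw":{"type":"number"},"force":{"type":"number"}},"required":["increments"]}

```bash
mkdir -p pics; cat > h.py <<'E'
from plant import *
import numpy as np, cv2
def ray(P,uv):
    K,R,t=map(np.array,(P["K"],P["R"],P["t"]));d=R.T@np.linalg.solve(K,np.array([*uv,1.]));return -R.T@t,d/np.linalg.norm(d)
def onz(P,uv,z):
    c,d=ray(P,uv);return c+d*(z-c[2])/d[2]
def tri(rs):
    A=sum(np.eye(3)-np.outer(d,d) for c,d in rs);b=sum((np.eye(3)-np.outer(d,d))@c for c,d in rs);return np.linalg.solve(A,b)
def proj(P,X):
    q=np.array(P["K"])@(np.array(P["R"])@X+np.array(P["t"]));return q[:2]/q[2]
E
python3 - <<'E'
from h import *
np.set_printoptions(precision=4,suppress=True)
Z=dict(case=0,detent=.123,keeper=.114,thumb_pad=.144,nose=.132)
S={n:camera(n) for n in("top","side")}
for n in S: cv2.imwrite(f"pics/{n}0.png",S[n]["image"])
for k,z in Z.items():
    rs=[]
    for n in S:
        m=mark_of(S[n],k)[:2]
        for q in m: print(k,n,round(q["p"],2),np.array(q["position"]),onz(S[n],q["position"],z))
        if m: rs.append(ray(S[n],m[0]["position"]))
    if len(rs)==2: print(" tri",tri(rs))
s=read_state();print(s["time_s"],s["tcp_pos"],s["tool_rot"],s["force"])
E
```

```text
case top 0.85 [314.4 248.7] [ 0.5154 -0.0208  0.    ]
case side 0.9 [265.5 249.4] [ 0.5137 -0.0201  0.    ]
 tri [ 0.5145 -0.0208  0.001 ]
detent top 0.64 [295.1 252. ] [0.499  0.0232 0.123 ]
detent side 0.96 [256.4 207.2] [0.5005 0.0148 0.123 ]
 tri [0.5004 0.0231 0.1141]
keeper top 0.63 [268.1 257.4] [0.4887 0.0772 0.114 ]
keeper side 0.88 [248.3 192.9] [0.4877 0.0758 0.114 ]
 tri [0.4883 0.0772 0.1126]
thumb_pad top 0.56 [367.5 228.4] [ 0.5439 -0.1176  0.144 ]
thumb_pad top 0.18 [212.3 333.4] [0.343  0.1803 0.144 ]
thumb_pad side 0.95 [283.  245.3] [ 0.5402 -0.1267  0.144 ]
 tri [ 0.5433 -0.1191  0.1344]
nose top 0.56 [289.8 254.5] [0.4934 0.0337 0.132 ]
nose side 0.77 [256.6 201.1] [0.5029 0.0262 0.132 ]
 tri [0.4987 0.0336 0.1241]
0.6 [0.1766 0.5735 0.2563] [179.9906   0.0007 162.8813] [-0.0577  0.1212  0.1495]
```

View pics/top0.png

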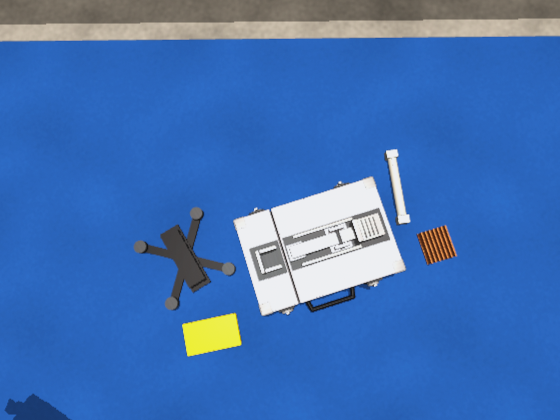

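View pics/side0.png

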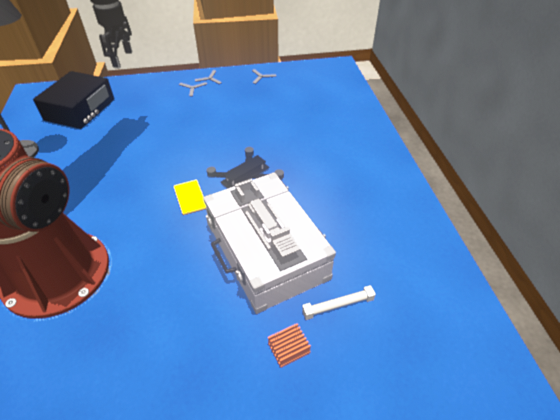

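The top view shows the bolt on the lid with the ribbed pad at about (369,229) and the keeper at about (268,258). The side view agrees, with the pad at (284,245). The bolt axis points about 15° from +y. I'll move above the pad with the claw shut.

jog_arm(increments=[-0.69, -0.695, 0, 0, 0, 0, -0.69, -0.695, 0, 0, 0, 0, -0.69, -0.695, 0, 0, 0, 0, -0.69, -0.695, 0, 0, 0, 0, -0.69, -0.695, 0, 0, 0, 0, -0.69, -0.695, 0, 0, 0, 0, -0.69, -0.695, 0, 0, 0, 0, -0.69, -0.695, 0, 0, 0, 0], claw=0)

```text
time_s: 1.27
tcp_pos: [0.3226, 0.2943, 0.2565]
tool_rot: [180.0, 0.0, 162.9]
force: [0.8, 0.6, 0.4]
finger_gap: 0.006
gripper_force: 0.0
```

jog_arm(increments=[-0.69, -0.695, 0, 0, 0, 0, -0.69, -0.695, 0, 0, 0, 0, -0.69, -0.695, 0, 0, 0, 0, -0.69, -0.695, 0, 0, 0, 0, -0.69, -0.695, 0, 0, 0, 0, -0.69, -0.695, 0, 0, 0, 0, -0.69, -0.695, 0, 0, 0, 0, -0.69, -0.695, 0, 0, 0, 0])

```text
time_s: 1.93
tcp_pos: [0.4683, 0.0163, 0.2566]
tool_rot: [180.0, 0.1, 162.9]
force: [0.7, 1.0, 1.2]
finger_gap: -0.003
gripper_force: 0.0
```

jog_arm(increments=[-0.69, -0.695, 0, 0, 0, 0, -0.69, -0.695, 0, 0, 0, 0, -0.69, -0.695, 0, 0, 0, 0, -0.69, -0.695, 0, 0, 0, 0, 0, 0, 0, 0, 0, 0.107, 0, 0, 0, 0, 0, 0.107, 0, 0, 0, 0, 0, 0.107, 0, 0, 0, 0, 0, 0.107])

```text
time_s: 2.6
tcp_pos: [0.5405, -0.1208, 0.2561]
tool_rot: [180.0, -0.0, 136.8]
force: [-0.7, 0.4, -0.7]
finger_gap: 0.006
gripper_force: 0.0
```

jog_arm(increments=[0, 0, 0, 0, 0, 0.107, 0, 0, 0, 0, 0, 0.107, 0, 0, 0, 0, 0, 0.107, 0, 0, 0, 0, 0, 0.107, 0, 0, 0, 0, 0, 0.107, 0, 0, 0, 0, 0, 0])

```text
time_s: 3.1
tcp_pos: [0.5405, -0.1204, 0.2563]
tool_rot: [180.0, -0.0, 104.8]
force: [0.0, -0.8, -0.7]
finger_gap: -0.001
gripper_force: 0.0
```

```bash
python3 - <<'E'
from h import *
np.set_printoptions(precision=4,suppress=True)
P=camera("side");cv2.imwrite("pics/s1.png",cv2.resize(P["image"][120:320,160:400],None,fx=3,fy=3))
for k,z in dict(thumb_pad=.144,nose=.132,detent=.123,keeper=.114).items():
    for q in mark_of(P,k)[:1]: print(k,q["p"],q["position"],onz(P,q["position"],z))
s=read_state();print(s["time_s"],s["tcp_pos"],s["tool_rot"],s["force"],s["finger_gap"])
X=np.array(s["tcp_pos"]);print("tip px",proj(P,X-[0,0,.025]),"below on pad",proj(P,[X[0],X[1],.144]))
E
```

```text
thumb_pad 0.76 [284.2, 245.3] [ 0.5427 -0.1271  0.144 ]
nose 0.85 [256.5, 200.8] [0.5028 0.0272 0.132 ]
detent 0.89 [256.3, 205.7] [0.5009 0.0197 0.123 ]
keeper 0.67 [249.9, 193.8] [0.4912 0.0719 0.114 ]
3.35 [ 0.5405 -0.1204  0.2563] [179.9951  -0.0026 105.2489] [-0.1098  0.4695  0.8803] 0.004979986521421223
tip px [282.6555 215.7362] below on pad [282.6446 243.0212]
```

View pics/s1.png

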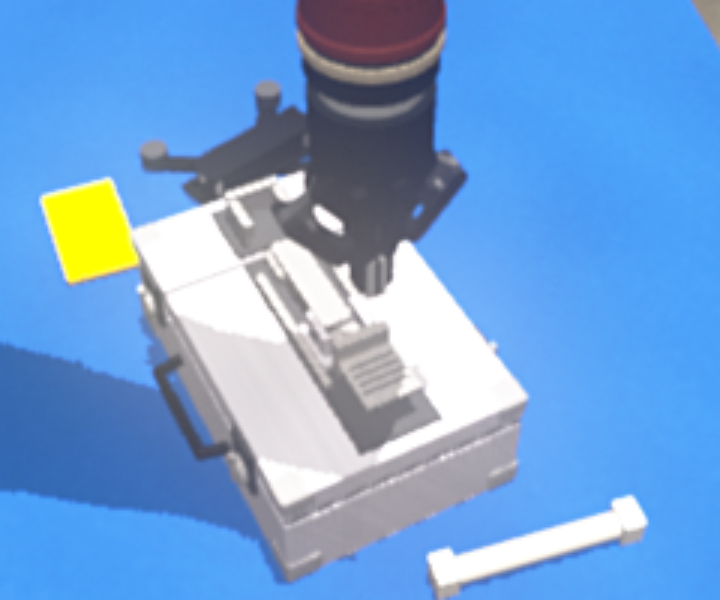

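The pad is at crop (373,377), which is pixel (284,246). The claw is above it and about 2 mm off to the side. I'll shift 4 mm back from the fence, descend, and feel for contact.

jog_arm(increments=[-0.1, 0.05, 0.5, 0, 0, 0, 0, 0, 0.5, 0, 0, 0, 0, 0, 0.5, 0, 0, 0, 0, 0, 0.4, 0, 0, 0, 0, 0, 0.15, 0, 0, 0, 0, 0, 0, 0, 0, 0])

```text
time_s: 3.85
tcp_pos: [0.5426, -0.1233, 0.1727]
tool_rot: [-179.9, -0.1, 105.2]
force: [-0.1, 0.5, -0.5]
finger_gap: -0.002
gripper_force: 0.0
```

```bash
python3 - <<'E'
from h import *
a=camera("side");b=camera("top");s=read_state();print(s["time_s"],s["tcp_pos"],s["force"])
A=cv2.resize(a["image"][180:280,220:340],None,fx=5,fy=5)
cv2.imwrite("pics/s2.png",A)
E
```

```text
3.95 [ 0.54369767 -0.12385535  0.17513992] [-0.24195017 -0.3172578   0.02481065]
```

View pics/s2.png

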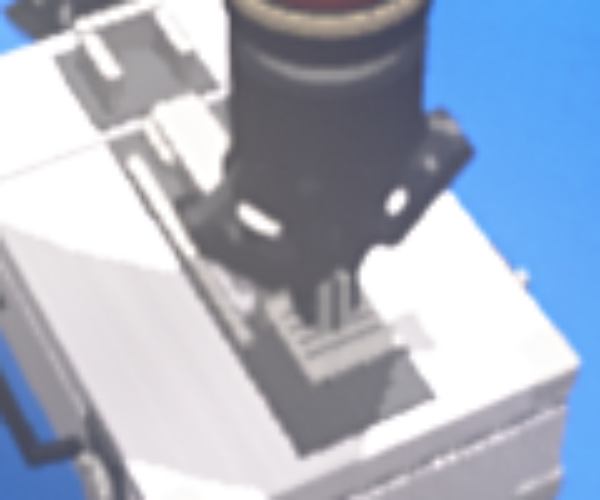

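The fingertips are just above the pad, centred and behind the fence. Next I'll press in small steps.

jog_arm(increments=[0, 0, 0.1, 0, 0, 0, 0, 0, 0.1, 0, 0, 0, 0, 0, 0.05, 0, 0, 0, 0, 0, 0, 0, 0, 0, 0, 0, 0, 0, 0, 0])

```text
time_s: 4.37
tcp_pos: [0.5442, -0.1243, 0.1652]
tool_rot: [179.9, 0.1, 105.1]
force: [2.0, -2.8, 4.8]
finger_gap: 0.003
gripper_force: 2.3
```

jog_arm(increments=[0, 0, 0.05, 0, 0, 0, 0, 0, 0.05, 0, 0, 0, 0, 0, 0, 0, 0, 0, 0, 0, 0, 0, 0, 0])

```text
time_s: 4.7
tcp_pos: [0.5441, -0.1241, 0.1611]
tool_rot: [179.9, 0.1, 105.1]
force: [2.3, -3.1, 5.8]
finger_gap: 0.001
gripper_force: 2.9
```

jog_arm(increments=[0, 0, 0.04, 0, 0, 0, 0, 0, 0, 0, 0, 0, 0, 0, 0, 0, 0, 0])

```text
time_s: 4.95
tcp_pos: [0.5441, -0.1241, 0.1595]
tool_rot: [179.9, 0.1, 105.1]
force: [2.6, -2.2, 5.4]
finger_gap: 0.002
gripper_force: 3.1
```

jog_arm(increments=[0.08, 0, 0, 0, 0, 0, 0.08, 0, 0, 0, 0, 0, 0.08, 0, 0, 0, 0, 0, 0.08, 0, 0, 0, 0, 0, 0.08, 0, 0, 0, 0, 0, 0.08, 0, 0, 0, 0, 0, 0, 0, 0, 0, 0, 0])

```text
time_s: 5.53
tcp_pos: [0.5383, -0.1051, 0.1593]
tool_rot: [-180.0, 0.0, 105.1]
force: [-0.3, -1.6, 5.3]
finger_gap: 0.002
gripper_force: 2.9
```

jog_arm(increments=[0.1, 0, 0, 0, 0, 0, 0.1, 0, 0, 0, 0, 0, 0.1, 0, 0, 0, 0, 0, 0.1, 0, 0, 0, 0, 0, 0.1, 0, 0, 0, 0, 0, 0, 0, 0, 0, 0, 0])

```text
time_s: 6.03
tcp_pos: [0.5326, -0.0857, 0.1591]
tool_rot: [-179.9, 0.0, 105.1]
force: [-2.7, -2.5, 4.8]
finger_gap: 0.001
gripper_force: 2.9
```

```bash
python3 - <<'E'
from h import *
a=camera("side");s=read_state();print(s["time_s"],s["tcp_pos"],s["force"])
cv2.imwrite("pics/s3.png",cv2.resize(a["image"][160:260,220:340],None,fx=5,fy=5))
for k,z in dict(thumb_pad=.134,nose=.15).items():
    for q in mark_of(a,k)[:1]: print(k,q["p"],q["position"],onz(a,q["position"],z))
E
```

```text
6.0833 [ 0.5326044  -0.08572302  0.15902033] [-3.45885997 -1.82133841  5.37319923]
thumb_pad 0.93 [273.3, 237.0] [ 0.52448589 -0.09224938  0.134     ]
nose 0.89 [246.8, 182.1] [0.48628958 0.07712423 0.15      ]
```

View pics/s3.png

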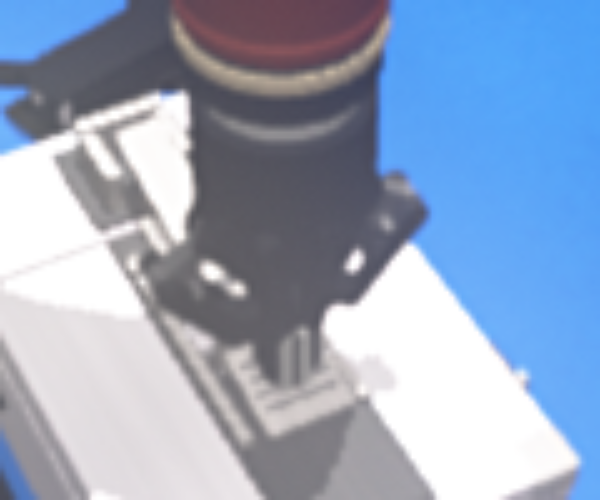

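The bolt is over the hump, having travelled about 38 mm. A sideways force is building up, so I'll continue with a slight correction towards case −x.

jog_arm(increments=[0.08, -0.02, 0, 0, 0, 0, 0.08, -0.02, 0, 0, 0, 0, 0.08, -0.01, 0, 0, 0, 0, 0.08, 0, 0, 0, 0, 0, 0, 0, 0, 0, 0, 0])

```text
time_s: 6.6
tcp_pos: [0.5284, -0.0739, 0.1596]
tool_rot: [179.9, 0.0, 105.1]
force: [2.5, -2.1, 5.3]
finger_gap: 0.0
gripper_force: 2.9
```

jog_arm(increments=[0.06, 0, 0, 0, 0, 0, 0.06, 0, 0, 0, 0, 0, 0.06, 0, 0, 0, 0, 0, 0, 0, 0, 0, 0, 0])

```text
time_s: 6.93
tcp_pos: [0.5265, -0.0675, 0.1596]
tool_rot: [180.0, 0.1, 105.1]
force: [1.3, -3.5, 6.5]
finger_gap: -0.0
gripper_force: 3.4
```

jog_arm(increments=[0.05, 0, 0, 0, 0, 0, 0.05, 0, 0, 0, 0, 0, 0.05, 0, 0, 0, 0, 0, 0, 0, 0, 0, 0, 0])

```text
time_s: 7.27
tcp_pos: [0.5253, -0.0627, 0.1602]
tool_rot: [179.9, 0.2, 105.1]
force: [1.2, -9.1, 8.6]
finger_gap: -0.003
gripper_force: 6.8
```

jog_arm(increments=[0.05, 0, 0, 0, 0, 0, 0.05, 0, 0, 0, 0, 0, 0, 0, 0, 0, 0, 0])

```text
time_s: 7.52
tcp_pos: [0.5253, -0.0616, 0.1616]
tool_rot: [179.9, 0.6, 105.0]
force: [2.0, -22.7, 12.2]
finger_gap: 0.003
gripper_force: 14.1
```

Axial force has risen to about 23 N, so the bolt is at its end stop. I'll ease off, then lift straight up and let the nose drop.

jog_arm(increments=[-0.05, 0, 0, 0, 0, 0, 0, 0, -0.08, 0, 0, 0, 0, 0, -0.08, 0, 0, 0, 0, 0, -0.08, 0, 0, 0, 0, 0, -0.08, 0, 0, 0, 0, 0, -0.1, 0, 0, 0, 0, 0, 0, 0, 0, 0])

```text
time_s: 8.1
tcp_pos: [0.5238, -0.0592, 0.1757]
tool_rot: [-180.0, -0.0, 105.1]
force: [0.9, -0.6, 0.1]
finger_gap: -0.001
gripper_force: 0.4
```

jog_arm(increments=[0, 0, -0.4, 0, 0, 0, 0, 0, -0.9, 0, 0, 0, 0, 0, -0.9, 0, 0, 0, 0, 0, 0, 0, 0, 0])

```text
time_s: 8.43
tcp_pos: [0.5256, -0.0596, 0.2701]
tool_rot: [179.6, 0.2, 105.1]
force: [0.9, 0.3, 2.4]
finger_gap: -0.001
gripper_force: 0.0
```

jog_arm(increments=[-0.9, 0, 0, 0, 0, 0, -0.9, 0, 0, 0, 0, 0, -0.9, 0, 0, 0, 0, 0, -0.9, 0, 0, 0, 0, 0, 0, 0, 0, 0, 0, 0])

```text
time_s: 8.85
tcp_pos: [0.5618, -0.2033, 0.2614]
tool_rot: [-179.9, -0.0, 104.9]
force: [-0.5, 0.2, -0.7]
finger_gap: 0.002
gripper_force: 0.0
```

```bash
python3 - <<'E'
from h import *
np.set_printoptions(precision=4,suppress=True)
S=[camera("side"),camera("top")];s=read_state();print(s["time_s"],s["tcp_pos"],s["force"])
a,b=S
cv2.imwrite("pics/s4.png",cv2.resize(a["image"][150:270,200:340],None,fx=5,fy=5))
cv2.imwrite("pics/t4.png",cv2.resize(b["image"][180:300,230:390],None,fx=5,fy=5))
for P in S:
  for k,z in dict(thumb_pad=.144,nose=.132,keeper=.114).items():
    for q in mark_of(P,k)[:1]: print(k,round(q["p"],2),q["position"],onz(P,q["position"],z))
E
```

```text
8.95 [ 0.5612 -0.1991  0.2622] [0.2144 0.3219 0.1186]
thumb_pad 0.85 [271.9, 226.5] [ 0.5251 -0.07    0.144 ]
nose 0.74 [248.1, 183.2] [0.4902 0.0919 0.132 ]
keeper 0.72 [248.7, 194.2] [0.4881 0.071  0.114 ]
nose 0.84 [266.5, 261.2] [0.4802 0.0794 0.132 ]
keeper 0.89 [272.5, 256.9] [0.4897 0.0684 0.114 ]
```

View pics/s4.png

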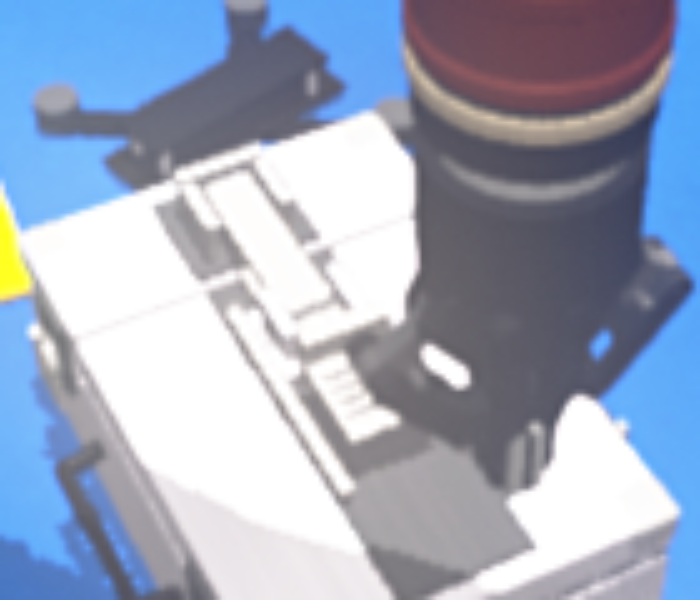

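View pics/t4.png

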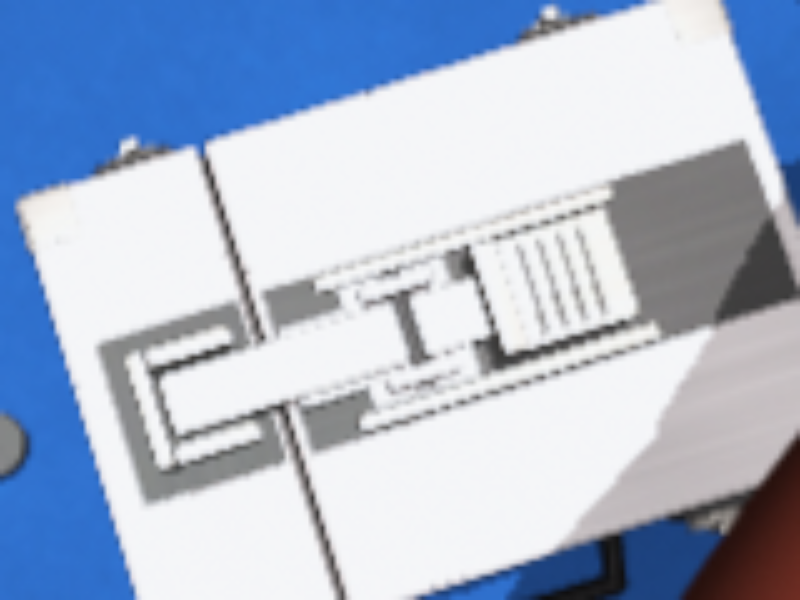

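```bash
python3 - <<'E'
from h import *
np.set_printoptions(precision=4,suppress=True)
a,b=camera("side"),camera("top")
print("nose",tri([ray(a,(248.1,183.2)),ray(b,(266.5,261.2))]))
for P in(a,b): print([q["position"] for q in mark_of(P,"nose")[:1]],[q["position"] for q in mark_of(P,"thumb_pad")[:2]])
# predicted pixels along the case axis for flat/home, flat/0.05 and tooth-on-hump
c=np.array([.5145,-.0205,0]);th=np.radians(15.2);u=np.array([-np.sin(th),np.cos(th),0])
for y0 in(-.050,-.056):
  for r in(0,.14):
    piv=c+u*(y0+.0625)+[0,0,.132]
    pad=piv+u*(-.0625*np.cos(r)-.012*np.sin(r))+np.array([0,0,-.0625*np.sin(r)+.012*np.cos(r)])
    nose=piv+u*.1*np.cos(r)+np.array([0,0,.1*np.sin(r)])
    print(y0,r,"pad side/top",proj(a,pad),proj(b,pad),"nose",proj(a,nose),proj(b,nose))
E
```

```text
nose [0.4844 0.0787 0.1442]
[[247.8, 184.6]] [[270.9, 226.6]]
[[266.7, 260.5]] [[341.6, 236.6]]
-0.05 0 pad side/top [272.9448 225.9371] [342.4764 236.6606] nose [246.225  184.4829] [262.1002 258.6989]
-0.05 0.14 pad side/top [273.2044 228.8402] [342.5305 236.9851] nose [246.0173 180.6165] [262.154  258.1483]
-0.056 0 pad side/top [274.0539 227.7834] [345.449  235.8625] nose [247.123  185.9885] [265.0527 257.9062]
-0.056 0.14 pad side/top [274.3077 230.6866] [345.4757 236.1943] nose [246.9239 182.1238] [265.1499 257.3441]
```

The bolt is home. The nose sits in the keeper just short of the end stop, and the pad and nose pixels match the flat bar, not the tipped one. The gripper is clear, so I'm handing in.

```bash
python3 -c "
from plant import *
print(hand_in())"
```

```text
the job is handed in; nothing more can be done
None
```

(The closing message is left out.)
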